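# Push the sample jar up its gutter behind the catch and start the reader

### The arm

A 6-joint arm with a two-finger parallel gripper is mounted at the origin on the work surface. World frame = base frame: x ahead of the robot, y to its left, z up, the work surface at z = 0. Lengths are in m, angles in rad, forces in N, time in s.
With the tool pointing down it reaches from about 0.275 to 0.75 m from the base axis. Payload 10.2 kg.
Tool frame: the origin (TCP) lies at the very end of the fingers, on their centre line; the grasp point (between the pads) lies 19 mm behind it (grasp_offset is the distance from the TCP to the grasp point, in m); z points along the fingers, y is the direction in which the jaws open and shut (so a half turn about z gives the same grasp; the last joint's range is limited). The gripper opens to 88 mm and grips with 3 to 60 N. Pads are 18 mm wide; open, the fingers measure 123 mm over their backs; the gripper's body (75 mm by 187 mm) begins 45 mm behind the grasp point.
Start: joints at [0.989, 0.313, 1.498, -0, 1.331, -0.223], TCP at [0.184, 0.492, 0.239] pointing down, gripper open.
Joint ranges: [-2.94, 2.94], [-0.97, 2.17], [0.19, 2.56], [-1.23, 4.37], [0.02, 3.11], [-2.88, 2.88]. Speed limits (rad/s): [2.39, 2.39, 3.01, 3.14, 3.14, 3.14].

### API

Orientations are given as a unit quaternion [x, y, z, w].
In Python, from workcell import * gives the robot as it stands. The module is installed in compiled form; this text tells all that it offers. Calls block until the motion is done:
- movep(position, orientation): joint-space move of the TCP to a pose.
- servo_line(position, frame=None, max_speed=0.15, until_force=None): straight line of the TCP; frame=None keeps the orientation; max_speed is the mean speed in m/s. With until_force (N) it stops when the force on the tool has changed by that much, and returns True; else False.
- movej(angles): joint-space move.
- set_gripper(opening): opening from 0.0 (shut) to 1.0 (fully open); the grip force is fixed at half the most; returns when the fingers have stopped.
- dwell(seconds).
- solve_ik(position, orientation): joint angles nearest the present ones, or None.
- camera(name): name is "scene" or "top"; returns a dict with "color" (420x560x3 uint8, blue, green, red), "vfov" (degrees; the focal length in pixels is half the picture's height over the tangent of half this angle, whatever the lens; pixels are square), "cx", "cy" (the principal point, pixels), "pose" (4x4, takes a point from camera to world coordinates). Camera axes: x right, y up, looking along -z (the intrinsics and any distortion apply to the point x, -y, -z); pixel columns grow to the right and rows downward; lengths in m; the calibration is good to about 2 mm. A picture is of the moment at which its call begins. There is no depth.
A pose or a line that the arm cannot do raises PlanningError and nothing moves.
- close_job(): hands the job in, once; it reports no verdict.
Readings, each from a call of its own:
- current_clock(): time.
- current_joint_pos(): joint angles.
- current_qd(): joint speeds.
- current_joint_torque(): joint torques, N m.
- current_position(): TCP position.
- current_ee_rot(): TCP orientation.
- current_force(): force on the tool from outside, world axes, zero at the start.
- current_moment(): the same for the moment, N m.
- current_grip_width(): opening from 0.0 (shut) to 1.0 (fully open).
Only numpy, scipy, OpenCV 4.12 (cv2) and the standard library are available. Lean on these libraries where they do the work, as an engineer would, in place of code of your own. Each camera call takes 0.05 s, during which the arm holds its last target. There are 200 camera calls.

### The job

Two sample jars lie at the foot of the two sloped gutters of the bench reader. With the fingertips, gently push the red-capped jar up its gutter, past the yellow spring catch and right up to the end stop, so that it stays there by itself and cannot roll back - do not pick it up, flick it or let it run away; then press the reader's green start button fully down and let go. Leave the blue-capped jar at the foot of its gutter and everything else on the bench undisturbed.

Things in the scene. Friction and masses are not known exactly. Their poses are not given: they have to be found in the camera images.
- jar_red: Straight-sided white plastic sample jar with a red screw cap, a closed cylinder 60 mm in diameter and 76 mm long, 110 to 225 g, smooth, lying across one of the two gutters (which one varies) and free to roll along it. Origin at the middle of the jar, on its axis; its y axis runs along the jar's axis (cap at +y); x and z turn as it rolls.
- jar_blue: The same kind of jar with a blue cap, lying at the foot of the other gutter; to be left there. Origin at the middle of the jar, y along its axis.
- gutters: The reader's pair of parallel aluminium gutters, fixed, sloping 0.14 rad. Frame: x points up the slope, y level across, z square to the floor. Origin on the floor, mid-way between the two gutters, at the uphill face of the foot lip. Gutters are 84 mm wide inside, their middles at y = +46 and -46 mm; side and middle walls 22 mm high. A jar at the foot has its centre at x = 22, z = 30 mm.
- foot_lip (a point): Foot of the gutters: on the floor between them, at the uphill face of the lip that keeps the jars from rolling out. The lip is 5 mm thick and 10 mm high; in each gutter it is two tabs with a 40 mm wide finger notch between them. Behind it the floor runs on for 20 mm.
- end_stop (a point): End stop: a dark plate across both gutters at their upper end, 46 mm high, 205 mm up the slope from the foot lip. This point is on its face, at the floor, between the gutters. A jar touching it has its centre at x = 175 mm in the gutters' frame.
- catch_a (a joint): One-way catch of the gutter at y = +46 mm: two yellow sprung dogs, 28 mm either side of the gutter's middle, tips at x = 145 mm, 10 mm above the floor. Turn in rad: 0 = up (at rest), about 0.6 = flush with the floor. A jar pushed uphill presses them down with under 5 N in all; once its centre is past x = 168 mm they spring up behind it and it rests on them at 169 mm. Short of that it rolls back.
- catch_b (a joint): The like catch of the gutter at y = -46 mm.
- start_top (a point): Centre of the top of the reader's round green start button (26 mm across, in a black collar 42 mm across that stands 12 mm high), which faces up on the white reader housing just beyond the end stop, between the two gutters. The housing's flat top lies 18 mm below this point and carries nothing else that stands up.
- start (a joint): Travel of the start button, pushed straight down, in m: 0 = out, 0.006 = fully down (5 N); it springs back out when let go.
- jar_spare: A spare jar, white cap, standing upright on the bench beside the gutters; 60 mm across, 76 mm high, origin at its middle. Leave it.
- dishes: Two stacked petri dishes beside the reader, 92 mm across, 30 mm high, origin under the centre. Leave them.
- wash_bottle: White wash bottle, red cap and bent spout, 72 mm across, 235 mm high, origin under the centre. Leave it.
- wide_bottle: White wide-mouth bottle, 80 mm across, 136 mm high, origin under the centre. Leave it.
- media_bottle: Glass media bottle with a blue cap, 86 mm across, 164 mm high, origin under the centre. Leave it.
- pen_cup: White cup of marker pens, 74 mm across, 160 mm high, origin under the centre. Leave it.
Mind the look-alikes: they are no part of the job. What is shaped like the jar_red but black, pink or turquoise is not meant.

How it is judged:
On the way, in this order (a step that is already met when the one before it is completed fails the run):
1. the red-capped jar lies past its catch at the end stop, with the catch up behind it (x of jar_red in the frame of gutters between 0.165 and 0.178 m and z of jar_red in the frame of gutters between 0.027 and 0.033 m and value of joint each of catch_a, catch_b below 0.1 rad), for 0.2 s.
2. the start button is pressed fully down (value of joint start above 0.005 m), for 0.05 s.
At the end, for the whole second after the job is handed in: The red-capped jar lies still in the pocket between catch and end stop (its centre 165 to 178 mm up the gutter, on the floor within 3 mm), both catches are up, the start button is out again, the blue-capped jar is within 10 mm of where it lay and the other things on the bench within 20 mm (all of step 1 and linear speed of jar_red below 0.01 m/s and value of joint start below 0.001 m and distance of jar_blue from where it was at the start of the episode below 0.01 m and distance of each of jar_spare, dishes, wash_bottle, wide_bottle, media_bottle, pen_cup from where it was at the start of the episode below 0.02 m); the robot touches nothing.
It fails at once if the red-capped jar is lifted off its gutter (by 12 mm) (z of jar_red in the frame of gutters above 0.042 m).
It fails at once if the red-capped jar is flicked or runs away down the gutter (faster than 0.3 m/s) (linear speed of jar_red above 0.3 m/s).
It fails at once if the red-capped jar is shoved or squeezed hard by the fingers (over 80 N) (contact force between the fingers and jar_red above 80 N).
It fails at once if the start button is pressed before the jar is in place (value of joint start above 0.003 m and x of jar_red in the frame of gutters below 0.16 m).
It fails at once if the blue-capped jar is moved from the foot of its gutter (by 15 mm), or another thing on the bench is knocked or moved (by 30 mm) (distance of jar_blue from where it was at the start of the episode above 0.015 m or distance of any of jar_spare, dishes, wash_bottle, wide_bottle, media_bottle, pen_cup from where it was at the start of the episode above 0.03 m).
It also fails if it takes over 50 s, if anything falls off the work surface, if the arm or the gripper's body presses on something with over 40 N, if the wrist force passes 120 N, or if a joint passes its speed limit or range.

## Working session

There is one attempt and no reset: what is moved stays moved. The work goes in short steps, each a Python script; the robot and the scene stay as the last script left them, time stands still between calls to the robot, and variables do not carry over. Pictures are saved under pics/ and viewed, about 8 in all and at most 12, crops included, and the job is handed in when it is done.

```bash
mkdir -p pics; ls; python3 - <<'E'
from workcell import *
import cv2
for n in("scene","top"):
    c=camera(n); cv2.imwrite(f"pics/{n}0.png",c["color"]); print(n,{k:v for k,v in c.items() if k!="color"})
print(current_clock(),current_position(),current_ee_rot())
E
```

```text
pics
scene {'vfov': 48.31419200985399, 'cx': 275.86649004028845, 'cy': 210.6546981166406, 'pose': array([[-0.56357423, -0.62708154,  0.53772933,  1.17942955],
       [ 0.82606443, -0.42680916,  0.36803736,  0.44830942],
       [-0.00128163,  0.65161545,  0.75854839,  1.03337823],
       [ 0.        ,  0.        ,  0.        ,  1.        ]])}
top {'vfov': 55.283618364463486, 'cx': 281.0250133117219, 'cy': 200.51989219400744, 'pose': array([[-0.0055162 ,  0.98944356, -0.14481369,  0.40827015],
       [-0.99971468, -0.00882224, -0.02219741,  0.00740581],
       [-0.02324066,  0.14464993,  0.98920992,  1.07076716],
       [ 0.        ,  0.        ,  0.        ,  1.        ]])}
0.1 [0.18424789 0.49138174 0.23826502] [ 1.78396339e-01  9.83958565e-01 -5.03458723e-04 -1.89775720e-04]
```

View pics/scene0.png

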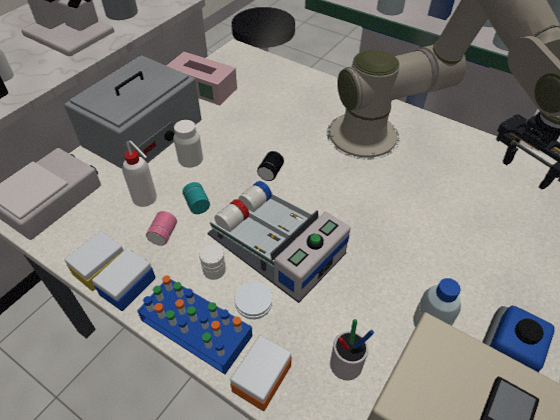

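View pics/top0.png

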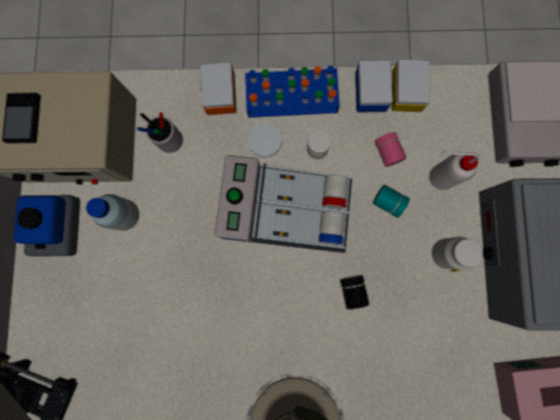

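The scene view shows the reader at (280,240) with the red cap at (238,208) and the blue cap at (262,187). The top view shows red at (335,195), blue at (332,230) and the green button at (234,196). Next I'll take enlarged crops to confirm and pick points.

```bash
python3 - <<'E'
import cv2
a=cv2.imread("pics/top0.png")[145:260,210:360]; cv2.imwrite("pics/topc.png",cv2.resize(a,None,fx=5,fy=5,interpolation=cv2.INTER_CUBIC))
a=cv2.imread("pics/scene0.png")[175:305,200:360]; cv2.imwrite("pics/scenec.png",cv2.convertScaleAbs(cv2.resize(a,None,fx=4.5,fy=4.5,interpolation=cv2.INTER_CUBIC),alpha=1.2))
E
```

```text
(no output)
```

View pics/topc.png

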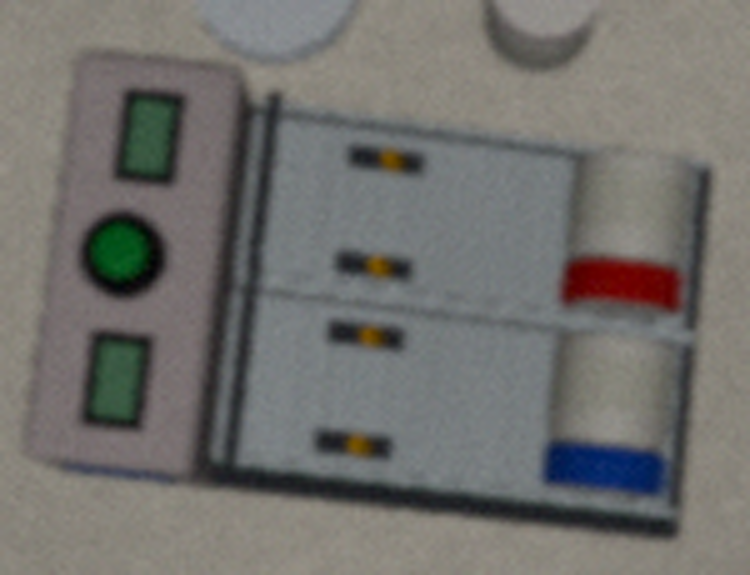

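View pics/scenec.png

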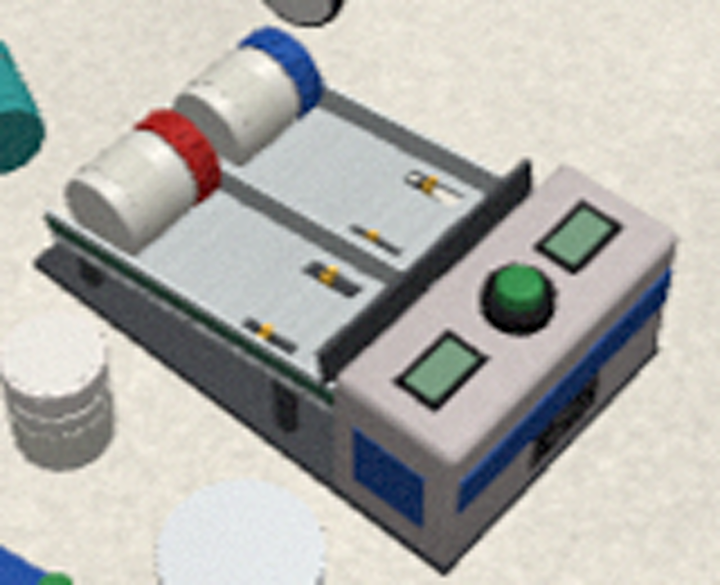

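The crops confirm it. The red-capped jar is in the gutter farther from the robot (uphill is about world +y, so this is the y=-46 gutter, catch_b). The black, pink and turquoise look-alikes lie loose on the bench. Four yellow dogs and the green button show in both views, so I'll fit the gutter frame to those.

```bash
cat > h.py <<'E'
import numpy as np, cv2
from scipy.optimize import least_squares
from scipy.spatial.transform import Rotation as R
def proj(c,P):
    T=np.linalg.inv(c["pose"]); p=np.atleast_2d(P)@T[:3,:3].T+T[:3,3]
    f=c["color"].shape[0]/2/np.tan(np.radians(c["vfov"])/2)
    return np.c_[c["cx"]+f*p[:,0]/-p[:,2], c["cy"]-f*p[:,1]/-p[:,2]]
def blobs(c,lo,hi,box,amin=3):
    x0,y0,x1,y1=box; s=4
    im=cv2.resize(c["color"][y0:y1,x0:x1],None,fx=s,fy=s,interpolation=cv2.INTER_CUBIC)
    m=cv2.inRange(cv2.cvtColor(im,cv2.COLOR_BGR2HSV),lo,hi)
    n,_,st,ce=cv2.connectedComponentsWithStats(m)
    return [(tuple((ce[i]+.5)/s-.5+[x0,y0]),st[i,4]/s/s) for i in range(1,n) if st[i,4]/s/s>amin]
BOX={"top":(215,150,360,260),"scene":(205,180,355,305)}
def gpose(v): return R.from_euler("z",v[3]).as_matrix()@R.from_euler("y",-.14).as_matrix(), np.array(v[:3])
E
python3 - <<'E'
from h import *; from workcell import *
C={n:camera(n) for n in BOX}
for n,c in C.items():
    for k,lo,hi in(("yel",(15,130,90),(32,255,255)),("grn",(55,150,60),(75,255,255)),("red",(0,150,60),(6,255,255)),("blu",(105,150,60),(125,255,255))):
        print(n,k,[(np.round(p,2).tolist(),round(a,1)) for p,a in blobs(c,lo,hi,BOX[n],1)])
E
```

```text
top yel [([287.61, 176.57], np.float64(8.6)), ([285.03, 197.85], np.float64(10.1)), ([283.41, 211.8], np.float64(9.4)), ([280.84, 233.55], np.float64(9.1))]
top grn [([233.49, 194.89], np.float64(74.4))]
top red [([334.2, 200.92], np.float64(143.6))]
top blu [([330.59, 238.14], np.float64(165.1))]
scene yel [([294.83, 215.55], np.float64(7.0)), ([282.25, 226.92], np.float64(3.6)), ([272.5, 235.78], np.float64(9.4)), ([258.5, 248.16], np.float64(6.2))]
scene grn [([314.65, 238.28], np.float64(59.4)), ([211.92, 303.74], np.float64(8.6))]
scene red [([241.29, 207.35], np.float64(126.4))]
scene blu [([264.33, 188.63], np.float64(110.1)), ([324.41, 262.06], np.float64(251.5)), ([285.85, 280.89], np.float64(156.5)), ([206.27, 302.39], np.float64(15.1))]
```

```bash
cat > fit.py <<'E'
from h import *; from workcell import *
C={n:camera(n) for n in BOX}
t,s=C["top"],C["scene"]
ty=np.array([[287.61,176.57],[285.03,197.85],[283.41,211.8],[280.84,233.55]])
sy=np.array([[258.5,248.16],[272.5,235.78],[282.25,226.92],[294.83,215.55]])
G=np.array([[.144,y,.009] for y in(-.074,-.018,.018,.074)])
def res(v):
    Rg,o=gpose(v); W=G@Rg.T+o
    return np.r_[(proj(t,W)-ty).ravel(),(proj(s,W)-sy).ravel()]
f=least_squares(res,[.5,-.07,.05,1.5]); v=f.x; Rg,o=gpose(v)
print("v",v,"res",np.round(f.fun,2))
tri=lambda a,b,x0: least_squares(lambda P:np.r_[proj(t,P)[0]-a,proj(s,P)[0]-b],x0)
B=tri([233.49,194.89],[315.2,238.6],[.5,.1,.1]); print("button",B.x,B.fun,"in g",(B.x-o)@Rg)
for nm,y,a,b in(("red",-.046,[334.2,200.92],[241.29,207.35]),("blue",.046,[330.59,238.14],[264.33,188.63])):
    P=tri(a,b,[.5,-.1,.1]); print(nm,P.x,P.fun,"in g",(P.x-o)@Rg)
# jar outline check
im={n:cv2.resize(C[n]["color"][b[1]:b[3],b[0]:b[2]],None,fx=5,fy=5) for n,b in BOX.items()}
th=np.linspace(0,2*np.pi,40)
def cyl(x,y): return [np.c_[x+.03*np.cos(th),0*th+y+e,.03+.03*np.sin(th)] for e in(-.038,.038)]
L=cyl(.022,-.046)+cyl(.022,.046)+[np.array([[0,y-.042,.0],[.205,y-.042,0],[.205,y+.042,0],[0,y+.042,0]]) for y in(-.046,.046)]
for n in im:
    for l in L:
        q=(proj(C[n],l@Rg.T+o)-BOX[n][:2]+.5)*5
        cv2.polylines(im[n],[q.round().astype(np.int32)],False,(255,0,255),1)
h=max(i.shape[0] for i in im.values())
o2=np.hstack([cv2.copyMakeBorder(i,0,h-i.shape[0],0,0,cv2.BORDER_CONSTANT) for i in im.values()])
cv2.imwrite("pics/fit.png",cv2.resize(o2,None,fx=800/o2.shape[1],fy=800/o2.shape[1],interpolation=cv2.INTER_AREA))
E
python3 fit.py
```

```text
v [ 0.52859076 -0.11943328  0.0305687   1.44819341] res [ 0.4  -0.36  0.47 -0.25  0.45 -0.28  0.45 -0.09  0.33  0.33  0.81 -0.31
  0.03  0.48  0.92 -0.26]
button [0.56054226 0.14060607 0.13277133] [ 0.31933926 -0.18083068  0.37253378  0.01217486] in g [2.73693262e-01 9.01023506e-05 6.46430794e-02]
red [ 0.54927301 -0.10001559  0.08230894] [-0.99611801  0.61392895 -1.2574188  -0.20410523] in g [ 0.02880798 -0.01815229  0.04819179]
blue [ 0.45733305 -0.08911541  0.08157769] [-0.96014689  0.57868577 -1.26791955 -0.1614776 ] in g [0.02828457 0.07443058 0.04752707]
```

View pics/fit.png

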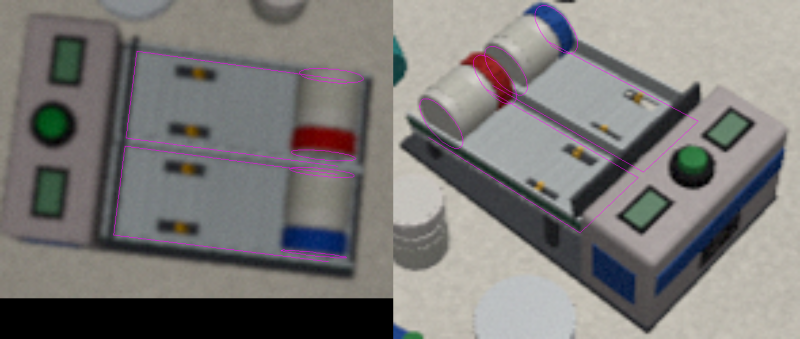

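The fit lines up in both views to under 1 px, and the button lands at y_g=0 as it should. Next I'll plan the push with closed fingers, the tool square to the gutter floor and the jaws across the gutter.

```bash
cat > g.py <<'E'
from h import *; from workcell import *
Rg,o=gpose([0.52859076,-0.11943328,0.0305687,1.44819341])
W=lambda x,y,z: Rg@np.array([x,y,z])+o
def quat(s): return R.from_matrix(np.c_[-s*Rg[:,0]*-1, -s*Rg[:,1], -Rg[:,2]] if 0 else np.c_[s*Rg[:,0],-s*Rg[:,1],-Rg[:,2]]).as_quat()
BT=np.array([.5605,.1406,.1328])
def tog(): return (np.array(current_position())-o)@Rg
E
sed -i 's/np.c_\[-s.* if 0 else //' g.py
python3 - <<'E'
from g import *
for s in(1,-1):
    for p in(W(-.045,-.046,.018),W(-.045,-.046,.15),W(.14,-.046,.018),BT,BT+[0,0,.1]):
        q=solve_ik(p,quat(s)); print(s,np.round(p,3),None if q is None else np.round(q,2))
E
```

```text
1 [ 0.568 -0.172  0.042] [-0.55  0.69  1.47  0.15  1.05 -0.5 ]
1 [ 0.566 -0.19   0.173] [-0.57  0.54  1.34  0.13  1.32 -0.49]
1 [0.591 0.01  0.068] [-0.24  0.63  1.5   0.16  1.04 -0.2 ]
1 [0.56  0.141 0.133] [-0.02  0.51  1.51  0.16  1.11  0.04]
1 [0.56  0.141 0.233] [-0.02  0.41  1.38  0.14  1.34  0.07]
-1 [ 0.568 -0.172  0.042] [-0.55  0.69  1.47  0.15  1.05  2.64]
-1 [ 0.566 -0.19   0.173] [-0.57  0.54  1.34  0.13  1.32  2.66]
-1 [0.591 0.01  0.068] None
-1 [0.56  0.141 0.133] None
-1 [0.56  0.141 0.233] None
```

```bash
python3 - <<'E'
from g import *
set_gripper(0.0)
p=current_position(); servo_line([p[0],p[1],.33],max_speed=.2)
movep(W(-.045,-.046,.25),quat(1))
servo_line(W(-.045,-.046,.06),max_speed=.15)
print(servo_line(W(-.045,-.046,.018),max_speed=.05,until_force=8))
print(current_clock(),tog(),current_force(),current_grip_width())
c=camera("scene"); t=camera("top")
a=cv2.resize(c["color"][150:300,190:350],None,fx=3,fy=3); b=cv2.resize(t["color"][140:290,260:420],None,fx=2,fy=2)
b=cv2.copyMakeBorder(b,0,a.shape[0]-b.shape[0],0,0,cv2.BORDER_CONSTANT); cv2.imwrite("pics/foot.png",np.hstack([a,b]))
E
```

```text
False
7.425 [-0.04506886 -0.04618454  0.01831096] [ 0.14934934 -0.73901694 -0.41869974] 0.0006832798177864165
```

View pics/foot.png

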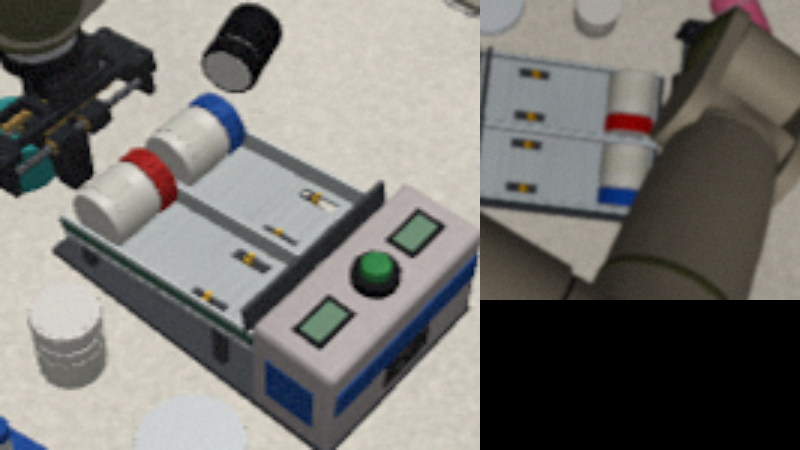

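The fingers are behind the red jar (crop pixels (125,190)), and nothing is touching. Now I'll push slowly.

```bash
python3 - <<'E'
from g import *
print(servo_line(W(-.022,-.046,.018),max_speed=.03,until_force=10))
print(servo_line(W(.105,-.046,.018),max_speed=.035,until_force=25),tog(),current_force())
print(servo_line(W(.144,-.046,.018),max_speed=.015,until_force=12),tog(),current_force(),current_clock())
c=camera("scene"); a=cv2.resize(c["color"][150:300,190:350],None,fx=4,fy=4); cv2.imwrite("pics/push.png",a)
E
```

```text
False
False [ 0.10496829 -0.04597449  0.0179717 ] [-0.22006056 -0.51587198  1.34695531]
True [ 0.13558261 -0.04603007  0.01780976] [ 0.45976014 -2.02403909  0.49056659] 14.1083
```

View pics/push.png

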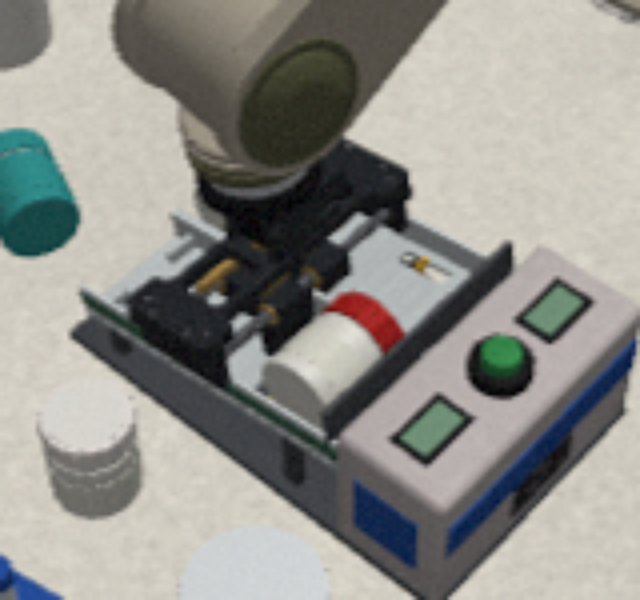

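The push stopped on force at x=135.6 mm, against a predicted 136 mm with the jar at the end stop. I'll back off slowly, lift, and check.

```bash
python3 - <<'E'
from g import *
servo_line(W(.12,-.046,.018),max_speed=.015)
servo_line(W(.09,-.046,.018),max_speed=.05)
servo_line(W(.09,-.046,.20),max_speed=.2)
movep(BT+[0,0,.15],quat(1)) if 0 else None
movep(W(.0,-.046,.32),quat(1))
print(tog(),current_clock())
c=camera("scene"); t=camera("top")
a=cv2.resize(c["color"][170:300,200:350],None,fx=3,fy=3); b=cv2.resize(t["color"][140:270,210:360],None,fx=2.3,fy=2.3)
b=cv2.copyMakeBorder(b,0,a.shape[0]-b.shape[0],0,0,cv2.BORDER_CONSTANT); cv2.imwrite("pics/after.png",np.hstack([a,b]))
for n,cc in(("scene",c),("top",t)): print(n,[(np.round(p,1).tolist(),round(s)) for lo,hi in(((0,150,60),(6,255,255)),((105,150,60),(125,255,255)),((15,130,90),(32,255,255))) for p,s in blobs(cc,lo,hi,BOX[n],2)], "pred cap axis x=.169:",proj(cc,W(.169,-.016,.03)))
E
```

```text
[ 0.00049983 -0.04590261  0.31814401] 17.8167
scene [([280.7, 228.6], 119), ([264.3, 188.6], 109), ([324.6, 261.9], 255), ([285.9, 280.9], 156), ([206.3, 302.4], 15), ([294.8, 215.5], 7)] pred cap axis x=.169: [[280.14636907 233.66537934]]
top [([276.8, 193.3], 159), ([330.6, 238.1], 164), ([283.5, 211.8], 12), ([281.0, 233.6], 12)] pred cap axis x=.169: [[276.59038569 195.92398527]]
```

View pics/after.png

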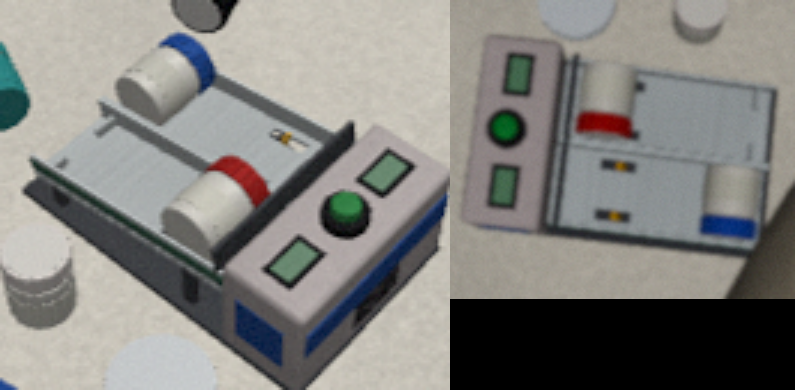

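The red jar rests in the pocket and the blue jar's blob is unchanged at (264.3,188.6). Next I'll press the button with the tool vertical.

```bash
python3 - <<'E'
from g import *
c=camera("top"); d=proj(c,W(.0+.022,-.016,.03))-[[334.2,200.92]]
f=least_squares(lambda x:(proj(c,W(x[0],-.016,.03))-d-[[276.8,193.3]]).ravel(),[.17]); print("jar x est",f.x)
h=Rg[:,0]*[1,1,0]; h/=np.linalg.norm(h); z=np.array([0,0,-1.])
q=R.from_matrix(np.c_[h,np.cross(z,h),z]).as_quat()
movep(BT+[0,0,.16],q); servo_line(BT+[0,0,.02],max_speed=.12)
print(current_position(),BT,current_force())
r=servo_line(BT+[0,0,-.003],max_speed=.02,until_force=1.5); print("touch",r,current_position()-BT,current_force())
r=servo_line(BT+[0,0,-.010],max_speed=.01,until_force=15); print("press",r,current_position()-BT,current_force())
dwell(.3); print(current_position()-BT,current_force(),current_clock())
cv2.imwrite("pics/press.png",cv2.resize(camera("scene")["color"][150:290,240:400],None,fx=4,fy=4))
E
```

```text
jar x est [0.16898015]
[0.56082528 0.14059811 0.15350886] [0.5605 0.1406 0.1328] [-0.65149405 -0.12986786 -0.44467558]
touch True [-7.15617056e-05 -1.43481377e-06  2.66423547e-03] [0.66737284 0.3812101  2.31382032]
press True [-4.05423343e-05 -2.96050246e-06 -1.36843302e-03] [-1.40803136  0.17592626  5.46496221]
[-4.82747171e-05 -2.06244081e-05 -1.34141416e-03] [-1.88278243  0.1151681   5.4410755 ] 22.275
```

View pics/press.png

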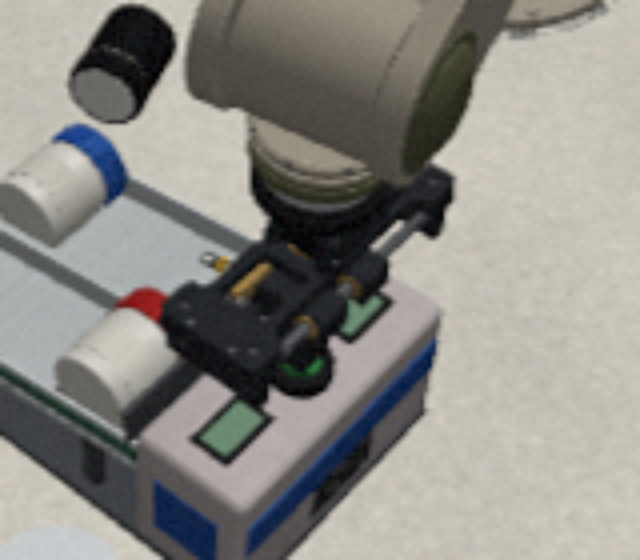

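The stop was hit: force jumped to 15 N, then held at 5.4 N. Touch to hold is only about 4 mm because touch was registered at 2.3 N, so I'll lean in a little more to be sure, then let go.

```bash
python3 - <<'E'
from g import *
p=np.array(current_position())
for dz in(.0005,.001,.0015,.002):
    r=servo_line(p-[0,0,dz],max_speed=.01,until_force=20); dwell(.15); F=current_force(); print(dz,r,current_position()-BT,F)
    if r or F[2]>22: break
servo_line(BT+[0,0,.012],max_speed=.04); print(current_force())
servo_line(BT+[0,0,.18],max_speed=.2)
movep(W(.0,-.046,.35),quat(1)); dwell(.5)
c=camera("scene"); t=camera("top")
for n,cc in(("scene",c),("top",t)): print(n,[(np.round(p,1).tolist(),round(s)) for lo,hi in(((0,150,60),(6,255,255)),((105,150,60),(125,255,255)),((55,150,60),(75,255,255))) for p,s in blobs(cc,lo,hi,BOX[n],20)])
cv2.imwrite("pics/end.png",np.hstack([cv2.resize(c["color"],(448,336)),cv2.resize(t["color"][40:300,80:500],(352,336))]))
print(current_clock())
E
```

```text
0.0005 False [-7.13869413e-05  1.12823662e-05 -1.42898168e-03] [0.22704392 0.06926424 8.19496381]
0.001 False [-2.35708059e-05 -1.00486911e-05 -1.46000065e-03] [-2.59513416 -0.19587523 11.57644078]
0.0015 False [-8.40954153e-06  1.67738140e-05 -1.53173695e-03] [-4.85297372 -1.18114455 15.34830402]
0.002 False [ 2.28831472e-05  1.67989142e-05 -1.58194684e-03] [-6.37216259 -1.04834538 18.59491101]
[ 0.07258084  0.86366537 -0.48611264]
scene [([280.8, 228.7], 123), ([264.3, 188.6], 110), ([324.5, 262.0], 254), ([285.9, 280.9], 157), ([314.7, 238.4], 58)]
top [([276.9, 193.2], 159), ([330.6, 238.2], 164), ([233.4, 194.9], 86)]
27.275
```

View pics/end.png

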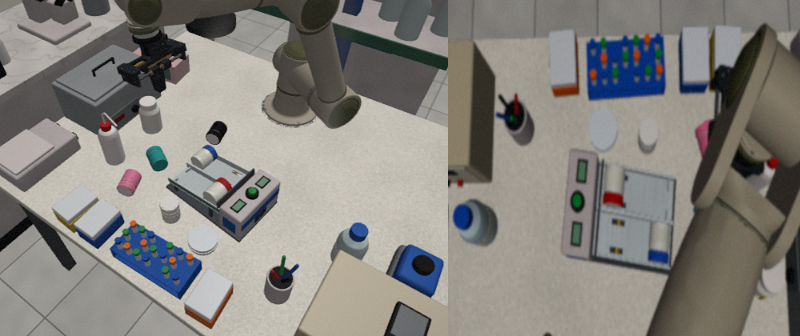

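```bash
python3 -c "
from workcell import *
print(current_force()); close_job()"
```

```text
[ 0.26440822 -0.41563981 -0.51213094]
the job is handed in; nothing more can be done
```

I pushed the red-capped jar up its gutter with closed fingertips until it met the end stop. Then I backed off slowly, pressed the green button against its hard stop, let go, and handed the job in at about 27 s.

**Last checks:**
- **Red jar:** it rests at x of about 169 mm in the gutter frame, which is the depth where the catch holds it. It stayed there after the button press, shifting by no more than 0.1 px in the images.
- **Catch:** I did not see the yellow dogs behind the red jar directly, because the jar hides them. That they are up follows from the jar staying put.
- **Blue jar:** its image position was unchanged to about 0.1 px, and in the last picture the other bench items looked undisturbed. The arm hid some of the bench in the top view.
- **Button:** it did not move further under up to 18 N, and after release its green patch was back at its original pixels. I measured only about 4 mm of travel from touch, because touch registered at 2.3 N with the button already partly down. Full depth is therefore inferred from that hard stop.
- **Robot:** it was clear of everything at hand-in.

No check failed.

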